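# Clamp the shoe in the sole press

### The arm

A 7-joint arm with a two-finger parallel gripper is mounted at the origin on the work surface. World frame = base frame: x ahead of the robot, y to its left, z up, the work surface at z = 0. Lengths are in m, angles in degrees, forces in N, time in s.
With the tool pointing down it reaches from about 0.425 to 0.825 m from the base axis. Payload 3.6 kg.
Tool frame: the origin (TCP) lies at the centre of the arm's flange, where the gripper is bolted on; the fingertips stand 186 mm ahead of it and the grasp point (between the pads) lies 167 mm ahead of it; z points along the fingers, y is the line along which they close (so a half turn about z gives the same grasp; the last joint's range is limited). The gripper opens to 93 mm and grips with 3 to 60 N. Pads are 15 mm wide; open, the fingers measure 128 mm over their backs; the gripper's body (75 mm by 188 mm) begins 65 mm behind the grasp point.
Start: joints at [63.627, 35.231, -0.722, 81.555, 0.464, 63.22, -2.315], TCP at [0.273, -0.59, 0.405] pointing down, gripper open.
Joint ranges: [-178.69, 178.69], [-17.37, 117.87], [-77.05, 75.6], [15.02, 138.74], [-78.02, 258.01], [0.78, 113.62], [-162.83, 162.83]. Speed limits (degrees/s): [159.86, 159.86, 180, 180, 180, 180, 180].

### API

Orientations are given as a 3x3 rotation matrix whose columns are the frame's x, y, z axes.
In Python, from rig import ctrl gives the robot as it stands.
- The arm moves only by the tool apply_moves, never from a script. Its argument "targets" is a list that holds one entry, the list of rows, each a list of 7 numbers: the shift along the world's x, y, z as a fraction of full scale, then the turn, a rotation vector about the world's x, y, z as a fraction of full scale, then the opening, from -1 (shut) to 1 (fully open). In form: [[[x, y, z, wx, wy, wz, gripper], ...]]. A call has 1 to 12 rows; each row is the pose to reach, as a shift and turn from the pose commanded when the call began; what a row does not reach only later rows make up. Full scale, the value 1, is 12 cm for a shift and 30 degrees for a turn. A row lasts 1/8 s, in which the tool goes at most 62.5 mm and 10.7 degrees, less where a joint would pass 70% of its speed; a pose out of reach is approached as far as the arm can. A call with a number of a shift or a turn outside -1 to 1 is refused whole. A call with a gripper value outside its range is refused whole. The fingers move at their own pace and stop on an object; the grip force is fixed at half the most. Time passes only in rows, so rows that repeat a pose let the fingers close. It gives the time, the measured TCP pose, the force, the opening and the grip force at its end, in the units of the state.
- ctrl.read_state(): the state, without advancing time (a new reading comes with each control period).
- ctrl.capture(name): name is "side" or "top" or "wrist"; returns (picture, depth): 420x560x3 uint8, red, green, blue; 420x560 float32, m along the optical axis (not along the pixel's ray), 0 where there is no reading.
- ctrl.camera_params(name): a dict with "vfov" (degrees; the focal length in pixels is half the picture's height over the tangent of half this angle, whatever the lens; pixels are square), "cx", "cy" (the principal point, pixels), "k1" (the pictures are not rectified: a ray, as slopes to the right and down, at radius r is drawn at 1 + k1 r^2 times it, then the intrinsics apply), "camera_from_world" (4x4, takes a point from world to camera coordinates). Camera axes: x right, y down, z forward; pixel columns grow to the right and rows downward; lengths in m; the calibration is good to about 2 mm. A picture is of the moment at which its call begins: read the wrist's pose just before it. camera_params takes no time and is no camera call; for the wrist camera it gives the pose at the moment of the call.
- ctrl.finish_job(): hands the job in; it is judged then, once.
The state is a dict: "clock": time; "qpos": joint angles; "joint_vel": joint speeds; "joint_torque": joint torques, N m; "position": TCP position; "ee_rot": TCP orientation; "wrist_force": force on the tool from outside, world axes, zero at the start; "wrist_torque": the same for the moment, N m; "finger_gap": finger opening in m; "grasp_force": force on a finger pad.
Only numpy, scipy, OpenCV 4.12 (cv2) and the standard library are available. Lean on these libraries where they do the work, as an engineer would, in place of code of your own. Each camera call takes 0.05 s, during which the arm holds its last target. There are 200 camera calls.

### The job

Clamp the shoe in the sole press from the control box on the bench: first push down the raised end of the rocker switch so that it tips right over, then push the wide bar-shaped key fully in so that it stays down, and last press the large round button fully in and finish while still holding it down. Only press with the fingertips: leave the small round button alone, and do not pick up or shift the bottle, jar, hammer or tin that stand about.

Things in the scene. Friction and masses are not known exactly. Their poses are not given: they have to be found in the camera images.
- console: Fixed grey control box, 290 (x) by 250 (y) by 45 mm high. Origin on the bench, 15 mm in +x of the box's middle; x points away from the robot at yaw 0. Four black modules 86 mm square, 12 mm high on its deck at (x, y) = (65, 55), (65, -55), (-35, 55), (-35, -55) mm carry the rocker, bar key, large and small round buttons (all grey); which is where varies. A tin stands on the front ledge.
- rocker (a joint): Rocker switch: paddle 64 mm long (along the box's x), 34 mm wide, two flat halves in a shallow V on a cross pivot 62 mm above the bench. 0 (off): near half level, far half (box +x) slopes up. 0.4 rad (on, its stop): far half level, near half slopes up. Tipped over: above 0.3. Stays where it is left; needs about 3 N at the raised half.
- rocker_raised (a point): Point on the top face of the rocker's far half, 22 mm from the pivot, where to press; moves with the paddle. About 73 mm above the bench when off, 65 mm when on (pushed down 8 to 9 mm).
- bar (a joint): Bar key: 24 mm (x) by 60 mm (y) rectangular key standing 14 mm out of its module; value = how far it is pushed in, 0 to 8 mm (in m, stop at 0.008). Counts as in above 0.006. Needs about 3 N, has no spring and stays where it is left.
- bar_top (a point): Centre of the bar key's flat top, 71 mm above the bench when out; moves with the key; its x and y axes are the box's.
- large (a joint): Large round button, 48 mm across, standing 18 mm out of its module in a steel collar 3 mm high; value = how far it is pushed in, 0 to 8 mm (in m, stop at 0.008). Counts as in above 0.006. Springs back when let go: about 2 N to start, about 6 N at the stop. While it is in, the ram of the press comes down on the shoe (fixed green press, 450 mm high, on the bench far to the right, beyond y = -0.4).
- large_top (a point): Centre of the large button's flat top, 75 mm above the bench when out; moves with the button.
- small (a joint): Small round button, 20 mm across, standing 12 mm out of its module in a flat steel collar 30 mm across (releases the air; must be left alone); value = how far it is pushed in, 0 to 5 mm (in m); springs back.
- small_top (a point): Centre of the small button's top, 69 mm above the bench.
- glue: Loose white bottle, 52 mm across, 130 mm high, to the left of the control box. Origin at the centre of its underside.
- jar: Loose amber jar with a steel lid, 64 mm across, 75 mm high, to the left of the control box. Origin at the centre of its underside.
- hammer: Loose hammer, 220 mm long, lying on the bench to the right of the control box. Its own x runs along the handle towards the head.
- tin: Loose small round aluminium tin, 42 mm across, 26 mm high, standing on the deck of the control box at its front ledge. Origin at the centre of its underside.

How it is judged:
By the outcome, as a careful person would: the job done as asked, in the order asked, and still so for the second after the job is handed in, while the arm keeps its last pose, push and grip.
It also fails if it takes over 40 s, if anything falls off the work surface, if the arm or the gripper's body presses on something with over 40 N, if the wrist force passes 120 N, or if a joint passes its speed limit or range.

## Working session

There is one attempt and no reset: what is moved stays moved. The work goes in short steps, Python scripts to look and compute and a tool call to move; the robot and the scene stay as the last step left them, time stands still between calls to the robot, and variables do not carry over. Pictures are saved under pics/ and viewed, at most 10 in all, crops included, and the job is handed in when it is done.

Besides the shell and the picture viewer there is one more tool, called after "Call:" by a JSON object that holds its "method" and its "body". apply_moves: Moves the arm, as the interface text tells. Its arguments: {"type":"object","properties":{"targets":{"type":"array"}},"required":["targets"]}

```bash
mkdir -p pics; cat > h.py <<'E'
from rig import ctrl
import numpy as np, cv2
def cap(n,save=None):
    p=ctrl.camera_params(n); im,d=ctrl.capture(n)
    if save: cv2.imwrite(save,im[:,:,::-1])
    h,w=d.shape; f=h/2/np.tan(np.radians(p['vfov']/2))
    v,u=np.mgrid[:h,:w]; a=(u-p['cx'])/f; b=(v-p['cy'])/f
    x,y=a.copy(),b.copy()
    for _ in range(10):
        s=1+p['k1']*(x*x+y*y); x,y=a/s,b/s
    T=np.linalg.inv(p['camera_from_world'])
    P=np.stack([x*d,y*d,d,np.ones_like(d)],-1)@T.T
    P=P[...,:3]; P[d==0]=np.nan
    return im,P
E
python3 - <<'E'
from h import *
s=ctrl.read_state();print(s['clock'],s['position'],s['ee_rot'],s['finger_gap'])
im,P=cap('top','pics/top.png'); np.save('top.npy',P)
im,P=cap('side','pics/side.png')
E
```

```text
0.0 [ 0.27306604 -0.58951355  0.40359675] [[ 9.07360469e-01  4.20351901e-01 -1.12164253e-03]
 [ 4.20353393e-01 -9.07357614e-01  2.27705346e-03]
 [-6.05671405e-05 -2.53759454e-03 -9.99996778e-01]] 0.09293458801502594
```

View pics/top.png

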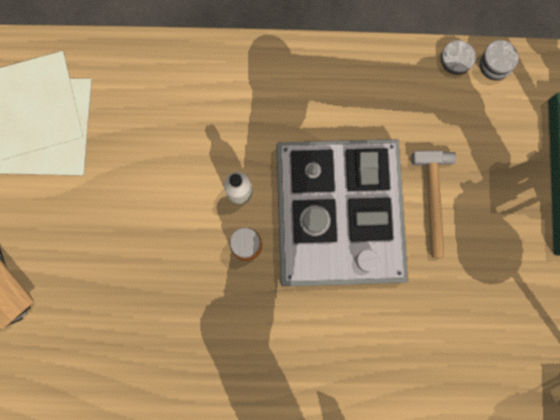

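The top view shows the small button at (313,170), rocker at (370,168), large button at (315,220), bar at (372,218) and tin at (368,260). Next I measure these in 3D.

```bash
python3 - <<'E'
from h import *
P=np.load('top.npy')
for n,(u,v) in dict(small=(313,170),rock_far=(369,158),rock_near=(371,180),large=(315,220),bar=(372,218),tin=(368,260),glue=(237,181)).items():
    print(n,np.nanmedian(P[v-2:v+3,u-2:u+3].reshape(-1,3),0).round(4))
Z=P[...,2]
def reg(name,u0,u1,v0,v1,z0,z1):
    m=np.zeros(Z.shape,bool); m[v0:v1,u0:u1]=True; m&=(Z>z0)&(Z<z1)
    q=P[m]; r=cv2.minAreaRect((q[:,:2]*1000).astype(np.float32)); print(name,m.sum(),q.mean(0).round(4),r)
reg('box',265,420,130,295,.03,.09)
reg('bar',352,392,204,232,.065,.08)
reg('large',296,336,202,240,.069,.08)
reg('rock',355,386,148,190,.0605,.09)
reg('small',300,326,158,184,.064,.08)
for v in range(144,196,3): print(v,P[v,370].round(4), end=' ')
E
```

```text
small [ 0.6209 -0.0032  0.0692]
rock_far [ 0.6473 -0.1122  0.0729]
rock_near [ 0.6046 -0.1175  0.0659]
large [ 0.522 -0.008  0.075]
bar [ 0.5288 -0.1183  0.0708]
tin [ 0.4481 -0.1106  0.0707]
glue [0.5832 0.1395 0.13  ]
box 17923 [ 0.5417 -0.0604  0.0515] ((547.0120239257812, -80.84620666503906), (290.6668395996094, 286.8056335449219), 3.0945563316345215)
bar 386 [ 0.5284 -0.1185  0.0703] ((528.7316284179688, -118.4450454711914), (24.408857345581055, 60.209442138671875), 3.1294894218444824)
large 478 [ 0.5223 -0.0084  0.075 ] ((522.3984985351562, -8.54963493347168), (46.10918045043945, 45.98103713989258), 56.66328430175781)
rock 783 [ 0.6277 -0.113   0.0673] ((627.7026977539062, -116.86857604980469), (80.9104232788086, 57.6978759765625), 3.3842313289642334)
small 81 [ 0.622  -0.0031  0.069 ] ((622.1094970703125, -3.2006969451904297), (18.26366424560547, 18.589101791381836), 44.71261978149414)
144 [ 0.6825 -0.1191  0.0464] 147 [ 0.6772 -0.1197  0.0433] 150 [ 0.6668 -0.1168  0.0588] 153 [ 0.6565 -0.1139  0.0747] 156 [ 0.6512 -0.1144  0.072 ] 159 [ 0.6456 -0.1147  0.0701] 162 [ 0.6394 -0.1145  0.071 ] 165 [ 0.6344 -0.1153  0.0669] 168 [ 0.6288 -0.1156  0.065 ] 171 [ 0.6235 -0.1162  0.0618] 174 [ 0.6163 -0.1152  0.0669] 177 [ 0.6107 -0.1155  0.065 ] 180 [ 0.6046 -0.1154  0.0658] 183 [ 0.599  -0.1157  0.064 ] 186 [ 0.5936 -0.1162  0.0609] 189 [ 0.5886 -0.1171  0.0559] 192 [ 0.5835 -0.118   0.0509] 195 [ 0.5786 -0.1191  0.0448]
```

Call:
{"method": "apply_moves", "body": {"targets": [[[0, 0.4, 0, 0, 0, -0.25, -1], [0, 0.8, 0, 0, 0, -0.5, -1], [0, 1, 0, 0, 0, -0.727, -1], [0, 1, 0, 0, 0, -0.727, -1]]]}}

```text
clock: 0.6
position: [0.2737, -0.4682, 0.4047]
ee_rot: [[0.998, 0.057, -0.0], [0.057, -0.998, 0.001], [-0.0, -0.001, -1.0]]
wrist_force: [-0.1, -0.4, 0.1]
finger_gap: 0.0578
grasp_force: 0.0
```

Call:
{"method": "apply_moves", "body": {"targets": [[[0.3, 0.4, 0, 0, 0, 0, -1], [0.5, 0.8, 0, 0, 0, 0, -1], [0.7, 1, 0, 0, 0, 0, -1], [0.7, 1, 0, 0, 0, 0, -1]]]}}

```text
clock: 1.1
position: [0.3595, -0.3488, 0.4046]
ee_rot: [[0.998, 0.06, 0.001], [0.06, -0.998, 0.0], [0.001, -0.0, -1.0]]
wrist_force: [0.1, -0.6, 0.4]
finger_gap: 0.0175
grasp_force: 0.0
```

Call:
{"method": "apply_moves", "body": {"targets": [[[0.4, 0.4, 0, 0, 0, 0, -1], [0.8, 0.8, 0, 0, 0, 0, -1], [1, 1, 0, 0, 0, 0, -1], [1, 1, 0, 0, 0, 0, -1]]]}}

```text
clock: 1.6
position: [0.4797, -0.2284, 0.4043]
ee_rot: [[0.998, 0.06, 0.001], [0.06, -0.998, 0.001], [0.001, -0.001, -1.0]]
wrist_force: [0.0, -0.2, -0.5]
finger_gap: 0.0006
grasp_force: 0.0
```

Call:
{"method": "apply_moves", "body": {"targets": [[[0.4, 0.4, -0.1, 0, 0, 0, -1], [0.8, 0.7, -0.2, 0, 0, 0, -1], [1, 0.9, -0.3, 0, 0, 0, -1], [1, 0.9, -0.3, 0, 0, 0, -1]]]}}

```text
clock: 2.1
position: [0.5984, -0.1214, 0.3667]
ee_rot: [[0.998, 0.056, -0.002], [0.056, -0.998, 0.001], [-0.002, -0.001, -1.0]]
wrist_force: [-0.8, -1.0, 0.9]
finger_gap: 0.0005
grasp_force: 0.0
```

Call:
{"method": "apply_moves", "body": {"targets": [[[0.25, 0.05, -0.2, 0, 0, 0, -1], [0.43, 0.08, -0.4, 0, 0, 0, -1], [0.43, 0.08, -0.6, 0, 0, 0, -1], [0.43, 0.08, -0.75, 0, 0, 0, -1], [0.43, 0.08, -0.75, 0, 0, 0, -1], [0.43, 0.08, -0.75, 0, 0, 0, -1]]]}}

```text
clock: 2.85
position: [0.6489, -0.1133, 0.2799]
ee_rot: [[0.999, 0.052, 0.002], [0.052, -0.999, -0.001], [0.002, 0.001, -1.0]]
wrist_force: [0.4, 0.3, 0.1]
finger_gap: 0.0004
grasp_force: 0.0
```

```bash
python3 - <<'E'
from h import *
s=ctrl.read_state();print(s['position'],s['wrist_force'])
im,P=cap('side','pics/side2.png');i2,_=cap('wrist')
cv2.imwrite('pics/a.png',np.hstack([cv2.resize(x,(400,300)) for x in(im,i2)])[:,:,::-1])
E
```

```text
[ 0.64886906 -0.11330507  0.27987161] [0.42019554 0.32581166 0.13760131]
```

View pics/a.png

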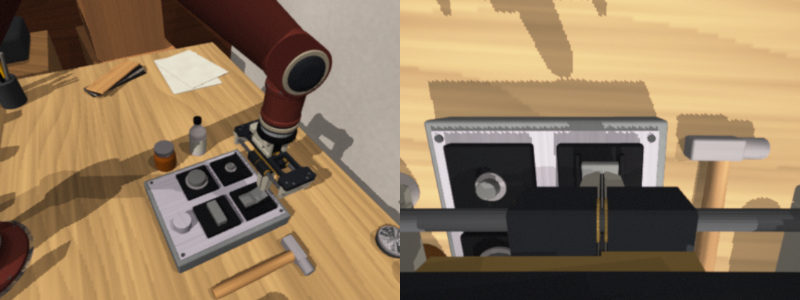

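The fingertips are centred over the rocker's far half (side view about (262,185)). I press it down.

Call:
{"method": "apply_moves", "body": {"targets": [[[0, 0, -0.08, 0, 0, 0, -1], [0, 0, -0.14, 0, 0, 0, -1], [0, 0, -0.18, 0, 0, 0, -1], [0, 0, -0.21, 0, 0, 0, -1], [0, 0, -0.23, 0, 0, 0, -1], [0, 0, -0.25, 0, 0, 0, -1], [0, 0, -0.25, 0, 0, 0, -1], [0, 0, -0.25, 0, 0, 0, -1]]]}}

```text
clock: 3.95
position: [0.6494, -0.1121, 0.2513]
ee_rot: [[0.999, 0.053, 0.003], [0.053, -0.999, 0.0], [0.003, 0.0, -1.0]]
wrist_force: [-1.6, -0.2, 12.0]
finger_gap: 0.0003
grasp_force: 5.8
```

12 N with the tip at 65.3 mm means the rocker is at its stop. I lift and move over the bar.

Call:
{"method": "apply_moves", "body": {"targets": [[[0, 0, 0.15, 0, 0, 0, -1], [0, 0, 0.3, 0, 0, 0, -1], [-0.3, -0.02, 0.35, 0, 0, 0, -1], [-0.65, -0.04, 0.35, 0, 0, 0, -1], [-1, -0.05, 0.3, 0, 0, 0, -1], [-1, -0.05, 0.2, 0, 0, 0, -1], [-1, -0.05, 0.2, 0, 0, 0, -1]]]}}

```text
clock: 4.82
position: [0.5293, -0.1181, 0.2725]
ee_rot: [[0.999, 0.053, -0.0], [0.053, -0.999, 0.0], [-0.0, -0.0, -1.0]]
wrist_force: [-0.7, 0.1, -0.0]
finger_gap: 0.0006
grasp_force: 0.0
```

```bash
python3 - <<'E'
from h import *
s=ctrl.read_state();print(s['position'],s['wrist_force'])
im,P=cap('side');i2,_=cap('wrist')
cv2.imwrite('pics/b.png',np.hstack([cv2.resize(im[150:400,180:430],(400,400)),cv2.resize(i2,(400,400))])[:,:,::-1])
E
```

```text
[ 0.52930226 -0.11811345  0.27253489] [-0.72456939  0.06643311 -0.02945748]
```

View pics/b.png

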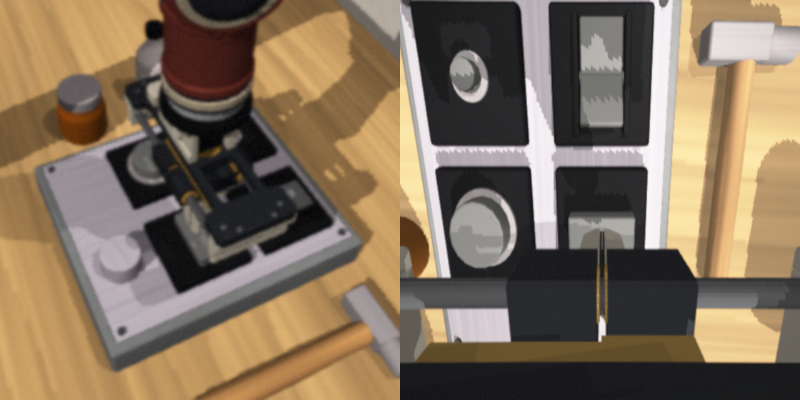

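The rocker looks tipped (wrist view (600,70)) and the fingertips are over the bar at (600,235). I press the bar.

Call:
{"method": "apply_moves", "body": {"targets": [[[0, 0, -0.06, 0, 0, 0, -1], [0, 0, -0.11, 0, 0, 0, -1], [0, 0, -0.14, 0, 0, 0, -1], [0, 0, -0.17, 0, 0, 0, -1], [0, 0, -0.19, 0, 0, 0, -1], [0, 0, -0.21, 0, 0, 0, -1], [0, 0, -0.21, 0, 0, 0, -1], [0, 0, -0.21, 0, 0, 0, -1]]]}}

```text
clock: 5.92
position: [0.5287, -0.118, 0.2493]
ee_rot: [[0.999, 0.053, 0.001], [0.053, -0.999, 0.0], [0.001, -0.0, -1.0]]
wrist_force: [-3.5, 1.1, 13.5]
finger_gap: 0.0005
grasp_force: 6.9
```

Bar at stop (tip 63.3 mm, 13.5 N). I lift, go over the large button, then check the rocker and bar.

Call:
{"method": "apply_moves", "body": {"targets": [[[0, 0, 0.15, 0, 0, 0, -1], [0, 0, 0.35, 0, 0, 0, -1], [-0.02, 0.3, 0.4, 0, 0, 0, -1], [-0.04, 0.65, 0.4, 0, 0, 0, -1], [-0.05, 0.91, 0.4, 0, 0, 0, -1], [-0.05, 0.91, 0.3, 0, 0, 0, -1], [-0.05, 0.91, 0.25, 0, 0, 0, -1], [-0.05, 0.91, 0.25, 0, 0, 0, -1]]]}}

```text
clock: 6.92
position: [0.5226, -0.0108, 0.2766]
ee_rot: [[0.999, 0.05, -0.002], [0.05, -0.999, -0.001], [-0.002, 0.001, -1.0]]
wrist_force: [0.7, 0.6, 0.3]
finger_gap: 0.0005
grasp_force: 0.0
```

```bash
python3 - <<'E'
from h import *
s=ctrl.read_state();print(s['position'],s['wrist_force'])
for c in('wrist','side','top'):
    im,P=cap(c)
    if c=='wrist': i2=im
    if c=='side': i1=im
    for n,(x,y) in dict(far=(.650,-.1118),near=(.6066,-.1142),bar=(.5287,-.1184),barL=(.5276,-.0985),barR=(.5298,-.1384)).items():
        m=np.hypot(P[...,0]-x,P[...,1]-y)<.005; m&=P[...,2]<.09
        print(c,n,m.sum(),np.median(P[m][:,2]).round(4) if m.any() else None)
cv2.imwrite('pics/c.png',np.hstack([cv2.resize(i1[150:400,180:430],(400,400)),cv2.resize(i2,(400,400))])[:,:,::-1])
E
```

```text
[ 0.52260361 -0.01080559  0.27662226] [0.71139663 0.62246961 0.26706589]
wrist far 276 0.0653
wrist near 253 0.0756
wrist bar 161 0.0634
wrist barL 165 0.0634
wrist barR 165 0.0634
side far 24 0.0649
side near 33 0.0748
side bar 26 0.0636
side barL 22 0.0633
side barR 26 0.0631
top far 2 0.0679
top near 0 None
top bar 0 None
top barL 0 None
top barR 10 0.0628
```

View pics/c.png

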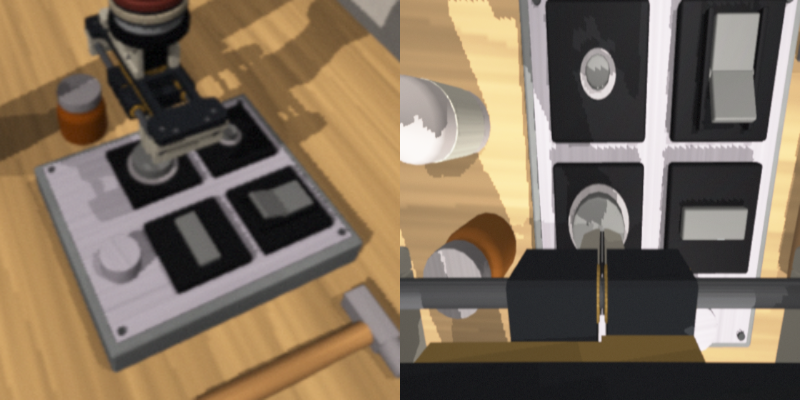

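The rocker is over (far 65 mm, near 75 mm) and the bar is in (63.4 mm). I press and hold the large button.

Call:
{"method": "apply_moves", "body": {"targets": [[[0, 0.01, -0.06, 0, 0, 0, -1], [0, 0.01, -0.11, 0, 0, 0, -1], [0, 0.01, -0.14, 0, 0, 0, -1], [0, 0.01, -0.17, 0, 0, 0, -1], [0, 0.01, -0.195, 0, 0, 0, -1], [0, 0.01, -0.215, 0, 0, 0, -1], [0, 0.01, -0.215, 0, 0, 0, -1], [0, 0.01, -0.215, 0, 0, 0, -1], [0, 0.01, -0.215, 0, 0, 0, -1]]]}}

```text
clock: 8.2
position: [0.5225, -0.0078, 0.2533]
ee_rot: [[0.999, 0.053, 0.0], [0.053, -0.999, 0.0], [0.0, -0.0, -1.0]]
wrist_force: [-3.8, 0.0, 14.7]
finger_gap: 0.0005
grasp_force: 7.2
```

At its stop (67.3 mm, 14.7 N). I hold for a second so the ram can settle, then hand in.

Call:
{"method": "apply_moves", "body": {"targets": [[[0, 0, 0, 0, 0, 0, -1], [0, 0, 0, 0, 0, 0, -1], [0, 0, 0, 0, 0, 0, -1], [0, 0, 0, 0, 0, 0, -1], [0, 0, 0, 0, 0, 0, -1], [0, 0, 0, 0, 0, 0, -1], [0, 0, 0, 0, 0, 0, -1], [0, 0, 0, 0, 0, 0, -1]]]}}

```text
clock: 9.2
position: [0.5225, -0.0078, 0.2534]
ee_rot: [[0.999, 0.053, 0.0], [0.053, -0.999, 0.0], [0.0, -0.0, -1.0]]
wrist_force: [-5.1, 0.3, 15.0]
finger_gap: 0.0005
grasp_force: 7.2
```

```bash
python3 - <<'E'
from h import *
s=ctrl.read_state();print(s['position'],s['wrist_force'])
if s['wrist_force'][2]>8 and s['position'][2]<.2545: print(ctrl.finish_job())
E
```

```text
[ 0.52254371 -0.00775952  0.25335264] [-5.12979795  0.29036043 14.96017257]
the job is handed in; nothing more can be done
None
```

I tipped the rocker over, pushed the bar key fully in, and handed the job in at about 9 s with the large button held at its stop (15 N); I did not check the press ram or shoe on camera.

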